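Put the shifter module into third and log it

ROBOT

A 6-joint arm with a two-finger parallel gripper is mounted at the origin on the work surface. World frame = base frame: x ahead of the robot, y to its left, z up, the work surface at z = 0. Lengths are in m, angles in rad, forces in N, time in s.
With the tool pointing down it reaches from about 0.275 to 0.875 m from the base axis. Payload 12.5 kg.
Tool frame: the origin (TCP) lies midway between the tips of the shut fingers; the grasp point (between the pads) lies 19 mm behind it; z points along the fingers, y is the direction in which the jaws open and shut (so a half turn about z gives the same grasp; the last joint's range is limited). The gripper opens to 85 mm and grips with 20 to 120 N. Pads are 22 mm wide; open, the fingers measure 114 mm over their backs; the gripper's body (76 mm by 85 mm) begins 54 mm behind the grasp point. The pads swing forward as they close: fully open they stand 13 mm farther back than shut.
Start: joints at [-1.315, 0.351, 1.652, -0, 1.139, -0.085], TCP at [0.184, -0.518, 0.2] pointing down, gripper open.
Joint ranges: [-2.75, 2.75], [-0.79, 2.1], [0.01, 2.65], [-1.57, 4.71], [0.07, 3.14], [-2.87, 2.87]. Speed limits (rad/s): [2.22, 2.22, 2.79, 3.14, 3.14, 3.14].

INTERFACE

Orientations are given as a unit quaternion [w, x, y, z].
In Python, from plant import bot, optics, ticket gives the robot as it stands.
- The arm moves only by the tool servo_tool, never from a script. Its arguments are lists of equal length, an entry for each row: "delta_pos": the shift along the world's x, y, z in cm, a list of three; "turn": the turn, a rotation vector about the world's x, y, z in rad, a list of three; "claw": the closure, from 0 (fully open) to 1 (shut). A call has 1 to 5 rows; each row is the pose to reach, as a shift and turn from the pose commanded when the call began; what a row does not reach only later rows make up. A row lasts 1/12 s, in which the tool goes at most 41.7 mm and 7.16 degrees, less where a joint would pass 70% of its speed; a pose out of reach is approached as far as the arm can. A call with a gripper value outside its range is refused whole. The fingers move at their own pace and stop on an object; "force" is the grip in N (left out, the last holds). Time passes only in rows, so rows that repeat a pose let the fingers close. It gives the time, the measured TCP pose, the force and the opening at its end, in the units of the state.
- bot.observe(): the state, without advancing time (a new reading comes with each control period).
- optics.grab_frame(name): name is "scene" or "top" or "wrist"; returns a dict with "color" (420x560x3 uint8, red, green, blue), "fx", "fy", "cx", "cy" (pixels), "k1" (the pictures are not rectified: a ray, as slopes to the right and down, at radius r is drawn at 1 + k1 r^2 times it, then the intrinsics apply), "R" (3x3) and "t" (3): a world point X has camera coordinates R X + t; the wrist camera has in their place "tool_from_camera" (4x4, takes a point from camera to tool coordinates, whose origin is the TCP and whose axes are the flange's). Camera axes: x right, y down, z forward; pixel columns grow to the right and rows downward; lengths in m; the calibration is good to about 2 mm. A picture is of the moment at which its call begins: read the wrist's pose just before it. There is no depth.
- ticket.sign_off(): hands the job in, once; it reports no verdict.
The state is a dict: "time": time; "joints": joint angles; "joint_velocities": joint speeds; "joint_torque": joint torques, N m; "ee_pos": TCP position; "ee_rot": TCP orientation; "force": force on the tool from outside, world axes, zero at the start; "moment": the same for the moment, N m; "gripper_width": finger opening in m.
Only numpy, scipy, OpenCV 4.12 (cv2) and the standard library are available. Lean on these libraries where they do the work, as an engineer would, in place of code of your own. Each camera call takes 0.05 s, during which the arm holds its last target. There are 200 camera calls.

TASK

The gear shifter on the test plate stands in second: push its lever with the fingertips forward to neutral, across to the right-hand column and then forward into third, the slot with the green dot, until it is fully home, without entering first or fourth, forcing it or pulling the knob up. Then press the yellow button on the white box right down, let it come back up, and move clear. Leave the loose parts on the bench where they are.

Things in the scene. Friction and masses are not known exactly. Their poses are not given: they have to be found in the camera images.
- module: gear shifter module, fixed on a grey test plate 180 x 160 x 18 mm; black housing 126 (x) x 110 (y) mm with an aluminium gate plate on top, upper face 108 mm above the bench. Origin: centre of the underside, on the bench. x is forward (away from the robot, yaw up to 0.3 rad), y left, z up. First = left forward, second = left rear, third = right forward, fourth = right rear
- gate_mid (a point): middle of the H-shaped gate, on the plate's upper face above the module's origin, same axes. Dark slots 18 mm wide: two columns along x, centred 18 mm to the left and right, joined by a cross channel along y (neutral). The rod, 10 mm steel, runs up through it with 4 mm play to each side
- green_dot (a point): centre of the green dot, 12 mm wide, on the gate plate just beyond third's forward end, 50 mm forward and 18 mm right of gate_mid; the other slots have small white dots
- pivot (a point): point 30 mm above the module's origin about which the lever tilts both ways. Friction holds the lever where it is left; 2 to 4 N at the knob moves it. Never push the shifter with more than 50 N
- knob_center (a point): middle of the lever's black knob, 160 mm from the pivot along the rod; round, 40 mm wide, narrowing at top and foot, top 24 mm above and underside 28 mm below this point; z axis up along the rod. From the pivot in module axes: x = 160 sin(stick), y = -160 cos(stick) sin(cross), z = 160 cos(stick) cos(cross) mm
- cross (a joint): sideways tilt of the lever, rad: 0 upright, positive to the right (module -y), stops at +-0.285; middle of the left column -0.24, of the right column +0.24
- stick (a joint): fore-and-aft tilt of the lever, rad: 0 in neutral, positive forward (module +x), stops at +-0.29; +0.29 is fully home in a forward slot, -0.29 in a rear slot. The rod passes across the cross channel only within about +-0.05. It starts in second, at -0.29 to -0.22
- knob (a joint): how far the knob is pulled up along its rod against a spring of 8 to 12 N (a reverse lock-out), m: 0 to 0.010; must stay down
- box: fixed white button box 90 x 70 x 45 mm, on the left or right of the module; origin: centre of its underside on the bench. The yellow button stands in the middle of its top in a black collar 52 mm wide and 12 mm high
- log_top (a point): middle of the top face of the yellow push button, 36 mm wide; 67 mm above the bench when up; presses straight down
- log (a joint): button travel, m: 0 up, 0.006 fully down; a spring of 1.5 N at first to 5 N fully down returns it
- bin: fixed red bin 110 x 90 x 50 mm with white bushes, on the other side of the module; origin: centre of its underside. Not used
- spare_knob: loose grey spare knob 40 mm wide, 52 mm tall, standing just in front (robot side) of the test plate; origin: centre of its underside. Leave alone
- bush: loose brass bush, 34 mm wide, 22 mm tall, just in front of the test plate; origin: centre of its underside. Leave alone
- gauge: loose upright steel gauge pin, 24 mm wide, 60 mm tall, just beyond the test plate; origin: centre of its underside. Leave alone
- driver: loose screwdriver lying on the left of the bench, along its own x; origin: under its middle. Leave alone
- wash: loose blue bottle, 60 mm wide, 130 mm tall, at the far right; origin: centre of its underside. Leave alone
- cup: loose white cup, 64 mm wide, 60 mm tall, at the far left; origin: centre of its underside. Leave alone

How it is judged:
By the outcome, as a careful person would: the job done as asked, in the order asked, and still so for the second after the job is handed in, with the robot touching nothing.
It also fails if it takes over 64 s, if anything falls off the work surface, if the arm or the gripper's body presses on something with over 40 N, if the wrist force passes 120 N, or if a joint passes its speed limit or range.

## Working session

There is one attempt and no reset: what is moved stays moved. The work goes in short steps, Python scripts to look and compute and a tool call to move; the robot and the scene stay as the last step left them, time stands still between calls to the robot, and variables do not carry over. Pictures are saved under pics/ and viewed, about 8 in all and at most 12, crops included, and the job is handed in when it is done.

Besides the shell and the picture viewer there is one more tool, called after "Emit:" as name(argument=value, ...) on one line, values as JSON. servo_tool: Moves the arm, as the interface text tells. Its arguments: {"type":"object","properties":{"delta_pos":{"type":"array","items":{"type":"array","items":{"type":"number"}}},"turn":{"type":"array","items":{"type":"array","items":{"type":"number"}}},"claw":{"type":"array","items":{"type":"number"}},"force":{"type":"number"}},"required":["delta_pos","turn","claw"]}

```bash
mkdir -p pics
python3 - <<'E'
from plant import bot,optics
import cv2,pickle
print(bot.observe())
for n in("scene","top"):
    f=optics.grab_frame(n); pickle.dump(f,open(n+".pkl","wb"))
    print({k:v for k,v in f.items() if k!="color"})
    cv2.imwrite(f"pics/{n}1.png",f["color"][:,:,::-1])
E
```

```text
{'time': 0.0, 'joints': array([-1.31457754e+00,  3.51256062e-01,  1.65244566e+00,  2.74453919e-05,
        1.13911169e+00, -8.45853881e-02]), 'joint_velocities': array([ 5.27089593e-05, -4.49578623e-04,  3.08781076e-04, -7.31057033e-04,
        7.81697795e-04, -4.70971829e-04]), 'joint_torque': array([ 1.20453198e-03, -5.06099975e+01, -2.91402608e+01, -2.71181409e-05,
        4.51808111e-03,  5.18170765e-06]), 'ee_pos': array([ 0.18377618, -0.51798226,  0.1991394 ]), 'ee_rot': array([-6.09199061e-04,  9.85517453e-01,  1.69572929e-01, -3.99018468e-05]), 'force': array([-0.37734814, -0.29859997,  0.12247678]), 'moment': array([-0.00464527,  0.01223243, -0.00964986]), 'gripper_width': 0.08502113881156302}
{'fx': 395.4803228827326, 'fy': 395.4803228827326, 'cx': 281.0360618944063, 'cy': 203.9185962642754, 'k1': -0.03571154005650373, 'R': array([[-0.58115603,  0.81347626,  0.02267234],
       [ 0.46137161,  0.35230292, -0.81425972],
       [-0.67036848, -0.46275158, -0.58005782]]), 't': array([ 0.23264618, -0.16193319,  1.43623804])}
{'fx': 426.09093480049825, 'fy': 426.09093480049825, 'cx': 283.50174899359365, 'cy': 210.21120930505705, 'k1': -0.05431435446795596, 'R': array([[ 0.00298088, -0.99998396,  0.00481643],
       [-0.9885791 , -0.00367252, -0.15065814],
       [ 0.15067341, -0.00431232, -0.98857419]]), 't': array([0.05682984, 0.5339213 , 1.41347779])}
```

View pics/top1.png

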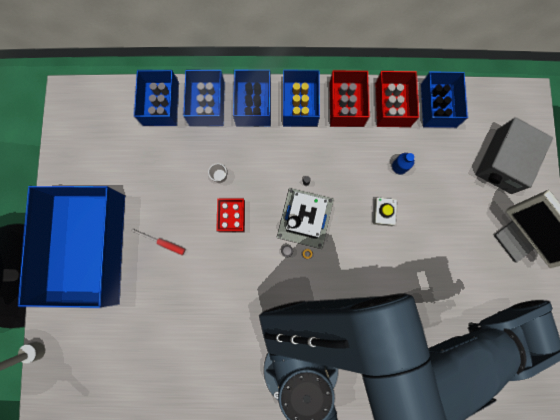

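View pics/scene1.png

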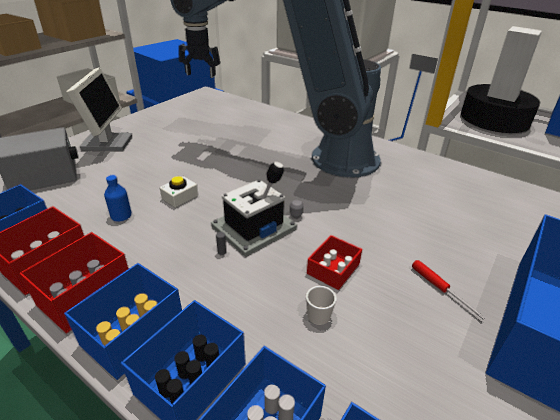

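The top view shows the module at about (305,213), knob at about (292,223), yellow button at (387,210), spare knob and bush at (287,251) and (307,253). The scene view shows the knob at (275,172) and the button at (179,183). I'll enlarge both.

Run:
```python
import cv2,pickle,numpy as np
t=pickle.load(open("top.pkl","rb"))["color"];s=pickle.load(open("scene.pkl","rb"))["color"]
a=cv2.resize(t[170:265,265:345],None,fx=6,fy=6,interpolation=2)   # 480x570
b=cv2.resize(s[155:255,205:305],None,fx=3.2,fy=3.2,interpolation=2)
c=cv2.resize(t[190:230,365:405],None,fx=6,fy=6,interpolation=2)
im=np.zeros((570,800,3),np.uint8);im[:,:480]=a;im[:320,480:]=b;im[325:565,480:720]=c
cv2.imwrite("pics/c1.png",im[:,:,::-1])
```

```text
(no output)
```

View pics/c1.png

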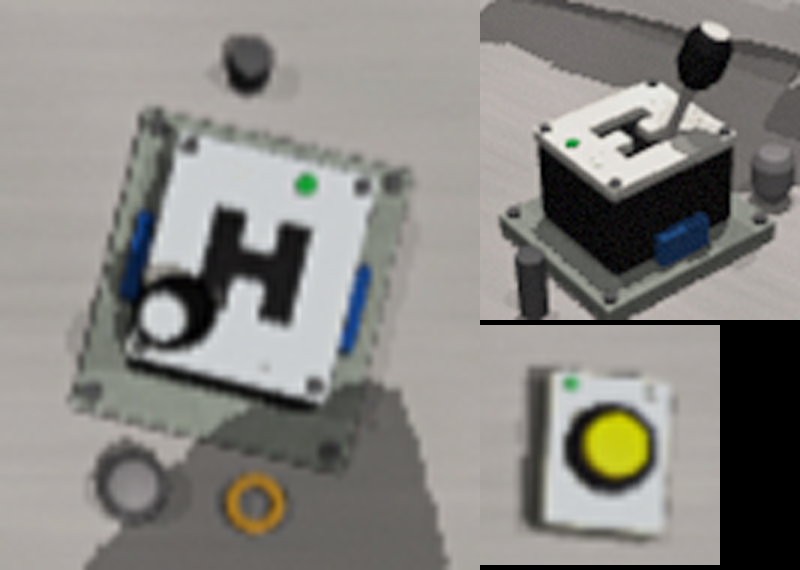

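Enlarged top view: green dot at crop (306,184), gate-plate screws (190,145), (362,187) and (315,385), base-plate corners (150,110), (410,170), (345,470) and (70,405), knob disc about (175,310), button at (617,445). Now solve the poses.

```bash
cat > h.py <<'E'
import numpy as np,pickle
from scipy.optimize import least_squares
C={n:pickle.load(open(n+".pkl","rb")) for n in("top","scene")}
def proj(f,X):
    c=np.asarray(X)@f["R"].T+f["t"]; s=c[...,:2]/c[...,2:]; s=s*(1+f["k1"]*(s**2).sum(-1,keepdims=True))
    return s*[f["fx"],f["fy"]]+[f["cx"],f["cy"]]
def W(p,L):
    L=np.asarray(L,float);c,s=np.cos(p[2]),np.sin(p[2])
    return np.stack([p[0]+c*L[...,0]-s*L[...,1],p[1]+s*L[...,0]+c*L[...,1],L[...,2]],-1)
def knob(st,cr,d=.16): return np.array([d*np.sin(st),-d*np.cos(st)*np.sin(cr),.03+d*np.cos(st)*np.cos(cr)])
E
python3 - <<'E'
from h import *
tc=lambda u,v:[265+u/6,170+v/6]; sc=lambda u,v:[205+(u-480)/3.2,155+v/3.2]
top=np.array([tc(306,184),tc(150,110),tc(410,170),tc(345,470),tc(70,405)])
L=[[.05,-.018,.108],[.09,.08,.018],[.09,-.08,.018],[-.09,-.08,.018],[-.09,.08,.018]]
scn=np.array([sc(573,143)])
f=lambda p:np.r_[(proj(C["top"],W(p,L))-top).ravel(),(proj(C["scene"],W(p,L[:1]))-scn).ravel(),]
r=least_squares(f,[.5,0,-.2],loss="soft_l1");m=r.x;print(m,f(m).round(1))
print("gate mid crop px",(proj(C["top"],W(m,[0,0,.108]))-[265,170])*6)
kt=np.array(tc(175,310));ks=np.array(sc(705,57));wt=np.array(tc(162,317));ws=np.array(sc(717,30))
g=lambda q:np.r_[proj(C["top"],W(m,knob(*q)))-kt,proj(C["scene"],W(m,knob(*q)))-ks,
  proj(C["top"],W(m,knob(*q,.184)))-wt,proj(C["scene"],W(m,knob(*q,.184)))-ws]
r=least_squares(g,[-.25,-.24],loss="soft_l1");print(r.x,g(r.x).round(1))
print("knob W",W(m,knob(*r.x)))
bt=np.array([365+(617-480)/6,190+(445-325)/6]);bs=np.array([178.5,182])
b=lambda q:np.r_[proj(C["top"],[*q,.067])-bt,proj(C["scene"],[*q,.067])-bs]
r=least_squares(b,[.5,-.2]);print("button",r.x,b(r.x).round(1))
np.save("m.npy",m)
E
```

```text
[ 0.51002372 -0.01743092 -0.23361613] [-0.2  0.2 -1.  -0.4  0.3  0.2 -0.3  0.5  0.1  0.4 -1.3  0.2]
gate mid crop px [251.96806013 266.23554037]
[-0.28426781 -0.23709139] [-0.5  0.8 -0.7 -0.1 -0.4  0.4 -0.9  0.6]
knob W [0.47472047 0.02804914 0.17928243]
button [ 0.5320697  -0.28656725] [-1.7 -0.1 -1.1 -2.3]
```

Emit:
servo_tool(delta_pos=[[1.4,3.6,0],[2.8,7.2,0],[4.2,10.8,0],[5.6,14.4,0],[7.4,18.7,0]], turn=[[0,0,-0.1],[0,0,-0.2],[0,0,-0.3],[0,0,-0.4],[0,0,-0.5]], claw=[1,1,1,1,1], force=40)

```text
time: 0.52
ee_pos: [0.2559, -0.3343, 0.1994]
ee_rot: [-0.0, 0.997, -0.082, -0.0]
force: [0.7, -0.8, -0.8]
gripper_width: 0.0254
```

Emit:
servo_tool(delta_pos=[[1.4,3.6,0],[2.8,7.2,0],[4.2,10.8,0],[5.6,14.4,0],[7.4,18.7,0]], turn=[[0,0,-0.075],[0,0,-0.075],[0,0,-0.075],[0,0,-0.075],[0,0,-0.075]], claw=[1,1,1,1,1])

```text
time: 0.93
ee_pos: [0.328, -0.1518, 0.1997]
ee_rot: [0.0, 0.993, -0.117, 0.0]
force: [1.7, -1.2, 0.1]
gripper_width: 0.0002
```

Emit:
servo_tool(delta_pos=[[1.4,3.6,0],[2.8,7.2,0],[4.2,10.8,0],[5.6,14.4,0],[7.2,18.6,0]], turn=[[0,0,0],[0,0,0],[0,0,0],[0,0,0],[0,0,0]], claw=[1,1,1,1,1])

```text
time: 1.35
ee_pos: [0.3989, 0.0313, 0.1997]
ee_rot: [0.0, 0.993, -0.117, 0.0]
force: [0.9, -0.5, 0.8]
gripper_width: 0.0001
```

Emit:
servo_tool(delta_pos=[[0,0,0],[0,0,-1.2],[0,0,-2.4],[0,0,-3.5],[0,0,-3.5]], turn=[[0,0,0],[0,0,0],[0,0,0],[0,0,0],[0,0,0]], claw=[1,1,1,1,1])

```text
time: 1.77
ee_pos: [0.3976, 0.0294, 0.163]
ee_rot: [0.0, 0.993, -0.117, -0.002]
force: [0.1, 0.6, -0.3]
gripper_width: 0.0001
```

```bash
cat >> h.py <<'E'
def snap(name,boxT=(265,170,345,265),boxS=(205,145,305,245)):
    from plant import bot,optics; import cv2
    o=bot.observe();w=optics.grab_frame("wrist");w["o"]=o;pickle.dump(w,open("wrist.pkl","wb"))
    im=np.zeros((600,800,3),np.uint8)
    t=optics.grab_frame("top")["color"];s=optics.grab_frame("scene")["color"]
    x0,y0,x1,y1=boxT;im[:400,:400]=cv2.resize(t[y0:y1,x0:x1],(400,400),interpolation=2)
    x0,y0,x1,y1=boxS;im[:400,400:]=cv2.resize(s[y0:y1,x0:x1],(400,400),interpolation=2)
    im[400:,:267]=cv2.resize(w["color"],(267,200),interpolation=3)
    cv2.imwrite(f"pics/{name}.png",im[:,:,::-1])
    print(o["time"],o["ee_pos"].round(4),o["force"].round(2))
E
python3 -c "
from h import *
snap('p1',(255,170,355,270),(215,140,315,240))"
```

```text
1.7667 [0.3976 0.0294 0.163 ] [ 0.09  0.64 -0.28]
```

View pics/p1.png

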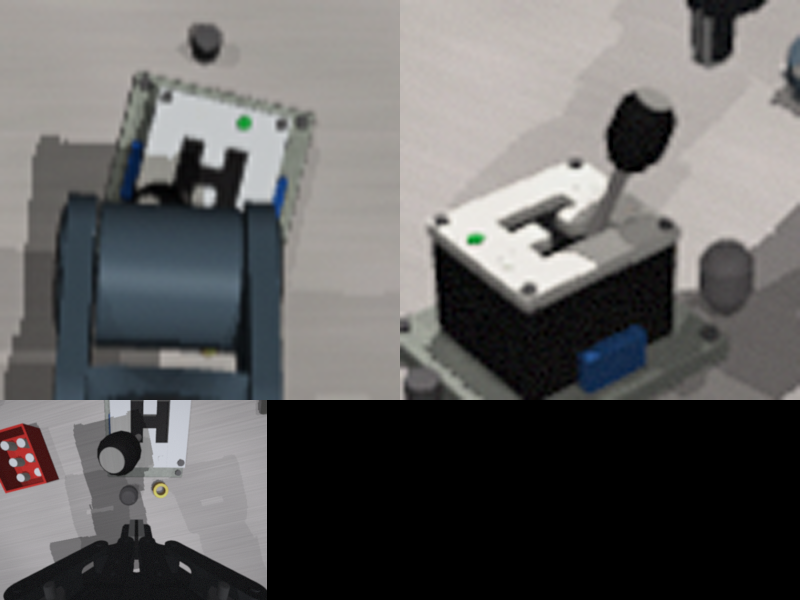

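The tool sits behind the knob with the fingers shut, about 17 mm too far right in module axes; the other parts are untouched. Shift left and come up to near contact.

Emit:
servo_tool(delta_pos=[[0.4,1.65,0],[1.4,1.4,0],[2.4,1.2,0],[3.3,0.95,0],[3.9,0.8,0]], turn=[[0,0,0],[0,0,0],[0,0,0],[0,0,0],[0,0,0]], claw=[1,1,1,1,1])

```text
time: 2.33
ee_pos: [0.4393, 0.0367, 0.165]
ee_rot: [0.0, 0.993, -0.117, 0.0]
force: [-1.1, -0.3, -0.5]
gripper_width: 0.0001
```

Emit:
servo_tool(delta_pos=[[0,0,0],[0.2,-0.05,0],[0.4,-0.1,0],[0.6,-0.15,0],[0.8,-0.2,0]], turn=[[0,0,0],[0,0,0],[0,0,0],[0,0,0],[0,0,0]], claw=[1,1,1,1,1])

```text
time: 2.75
ee_pos: [0.4459, 0.0354, 0.1647]
ee_rot: [-0.0, 0.993, -0.117, -0.0]
force: [0.8, -0.4, -0.7]
gripper_width: 0.0001
```

Emit:
servo_tool(delta_pos=[[0.2,-0.05,0],[0.4,-0.1,0],[0.6,-0.15,0],[0.8,-0.2,0],[1.0,-0.24,0]], turn=[[0,0,0],[0,0,0],[0,0,0],[0,0,0],[0,0,0]], claw=[1,1,1,1,1])

```text
time: 3.17
ee_pos: [0.4563, 0.0337, 0.1661]
ee_rot: [-0.001, 0.993, -0.117, 0.0]
force: [-8.3, 6.1, 24.0]
gripper_width: 0.0002
```

```bash
python3 -c "
from h import *
snap('p2',(255,170,355,270),(235,130,305,200))
import cv2
w=pickle.load(open('wrist.pkl','rb'));im=cv2.imread('pics/p2.png')
im[:400,:400]=cv2.resize(w['color'][:, :, ::-1][0:420,70:490],(400,400))
cv2.imwrite('pics/p2.png',im)
print({k:v for k,v in w.items() if k not in('color','o')},w['o']['force'],w['o']['moment'])"
```

```text
3.1667 [0.4563 0.0337 0.1661] [-8.33  6.11 24.01]
{'fx': 311.2358812293152, 'fy': 311.2358812293152, 'cx': 285.81761462330456, 'cy': 210.70314608606247, 'k1': -0.015333437232640645, 'tool_from_camera': array([[-3.06927225e-05, -9.59404977e-01, -2.82032073e-01,
         7.10715847e-02],
       [ 9.99999600e-01, -2.81504332e-04,  8.48782711e-04,
         4.34438674e-04],
       [-8.93719608e-04, -2.82031934e-01,  9.59404602e-01,
        -1.73881784e-01],
       [ 0.00000000e+00,  0.00000000e+00,  0.00000000e+00,
         1.00000000e+00]])} [-8.32605037  6.11353858 24.01344558] [1.10784293 1.28397475 0.04562014]
```

View pics/p2.png

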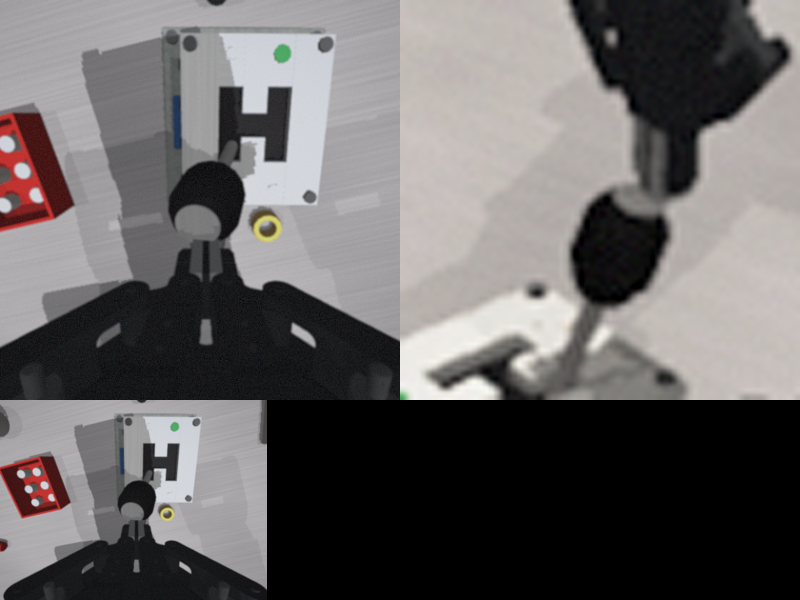

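The fingertips appear to be at the rear edge of the knob's top in both views, higher than expected. I'll project the TCP to check.

```bash
python3 -c "
from h import *
m=np.load('m.npy')
S=lambda X:((proj(C['scene'],np.array(X))-[235,130])*400/70+[400,0]).round()
print('tcp',S([.4563,.0337,.1661]),'knob',S(W(m,knob(-.284,-.237))),'top',S(W(m,knob(-.284,-.237,.184))))
w=pickle.load(open('wrist.pkl','rb'));o=w['o'];T=np.linalg.inv(w['tool_from_camera'])
from scipy.spatial.transform import Rotation as Ro
q=o['ee_rot'];R=Ro.from_quat([q[1],q[2],q[3],q[0]]).as_matrix()
f=dict(w);f['R']=T[:3,:3]@R.T;f['t']=T[:3,3]-f['R']@o['ee_pos']
P=lambda X:((proj(f,np.array(X))-[70,0])*400/420).round()
print('wrist tcp',P(o['ee_pos']),'knob',P(W(m,knob(-.284,-.237))),'top',P(W(m,knob(-.284,-.237,.184))),'dot',P(W(m,[.05,-.018,.108])),'mid',P(W(m,[0,0,.108])))
"
```

```text
tcp [660. 256.] knob [626. 244.] top [646. 200.]
wrist tcp [205. 231.] knob [207. 208.] top [196. 235.] dot [282.  51.] mid [254. 123.]
```

```bash
python3 -c "
from h import *
for X in ([.3976,.0294,.163],[.3976,.0294,.19],[.3976,.0294,.2]): print(X,((proj(C['scene'],np.array(X))-[215,140])*4+[400,0]).round())
m=np.load('m.npy')
for st in(-.29,-.25,-.2,-.1): print(st,((proj(C['scene'],W(m,np.array([knob(st,-.237),knob(st,-.237,.184)])))-[235,130])*400/70+[400,0]).round().tolist())
"
```

```text
[0.3976, 0.0294, 0.163] [708. 105.]
[0.3976, 0.0294, 0.19] [709.  70.]
[0.3976, 0.0294, 0.2] [710.  57.]
-0.29 [[628.0, 244.0], [648.0, 200.0]]
-0.25 [[618.0, 245.0], [637.0, 202.0]]
-0.2 [[605.0, 248.0], [622.0, 204.0]]
-0.1 [[578.0, 256.0], [590.0, 213.0]]
```

Both cameras indicate the visible tips are about 30 mm above the stated TCP, so the tips are resting on the cap's rear edge. Lift off, back away, then come down lower and check.

Emit:
servo_tool(delta_pos=[[0,0,1],[-0.5,0.1,1.5],[-1.5,0.35,1.5],[-2.5,0.6,1.5],[-3.4,0.8,1.0]], turn=[[0,0,0],[0,0,0],[0,0,0],[0,0,0],[0,0,0]], claw=[1,1,1,1,1])

```text
time: 3.73
ee_pos: [0.4206, 0.0413, 0.1748]
ee_rot: [-0.0, 0.993, -0.117, 0.0]
force: [0.4, 0.2, -0.3]
gripper_width: -0.0001
```

Emit:
servo_tool(delta_pos=[[0,0,0],[0,0,-1],[0,0,-2],[0,0,-3],[0,0,-3]], turn=[[0,0,0],[0,0,0],[0,0,0],[0,0,0],[0,0,0]], claw=[1,1,1,1,1])

```text
time: 4.15
ee_pos: [0.4207, 0.0411, 0.1432]
ee_rot: [0.0, 0.993, -0.117, -0.001]
force: [1.4, 0.2, -0.5]
gripper_width: -0.0001
```

```bash
cat >> h.py <<'E'
def wcam(w):
    from scipy.spatial.transform import Rotation as Ro
    o=w['o'];T=np.linalg.inv(w['tool_from_camera']);q=o['ee_rot'];R=Ro.from_quat([q[1],q[2],q[3],q[0]]).as_matrix()
    f=dict(w);f['R']=T[:3,:3]@R.T;f['t']=T[:3,3]-f['R']@o['ee_pos'];return f
def pair(name,S=(235,130,305,200)):
    "left: wrist cols 70..490 at 400/420; right: scene crop"
    import cv2
    from plant import bot,optics
    o=bot.observe();w=optics.grab_frame("wrist");w["o"]=o;pickle.dump(w,open("wrist.pkl","wb"))
    s=optics.grab_frame("scene")["color"]
    im=np.hstack([cv2.resize(w["color"][:,70:490],(400,400)),cv2.resize(s[S[1]:S[3],S[0]:S[2]],(400,400),interpolation=2)])
    cv2.imwrite(f"pics/{name}.png",im[:,:,::-1])
    m=np.load("m.npy");f=wcam(w);p=o["ee_pos"];L=W([0,0,m[2]],[0,0,0])
    d=p[:2]-m[:2];c,s_=np.cos(m[2]),np.sin(m[2])
    print("t",round(o["time"],2),"tcp",p.round(4),"module xy",np.round([c*d[0]+s_*d[1],-s_*d[0]+c*d[1]],4),"F",o["force"].round(1))
    pw=lambda X:((proj(f,X)-[70,0])*400/420).round().tolist()
    ps=lambda X:((proj(C["scene"],X)-S[:2])*400/(S[2]-S[0])+[400,0]).round().tolist()
    for dz in(0,.02,.03): print("tip+",dz,pw(p+[0,0,dz]),ps(p+[0,0,dz]))
    for st,cr in((-.28,-.24),(-.1,-.24),(0,-.24),(0,0),(0,.24),(.29,.24)):
        k=W(m,np.array([knob(st,cr),knob(st,cr,.184)])); print((st,cr),"c/top wrist",pw(k),"scene",ps(k))
E
python3 -c "
from h import *
pair('p3')"
```

```text
t 4.15 tcp [0.4207 0.0411 0.1432] module xy [-0.1005  0.0362] F [ 1.4  0.2 -0.5]
tip+ 0 [205.0, 231.0] [716.0, 272.0]
tip+ 0.02 [205.0, 245.0] [718.0, 235.0]
tip+ 0.03 [205.0, 253.0] [719.0, 216.0]
(-0.28, -0.24) c/top wrist [[204.0, 147.0], [189.0, 171.0]] scene [[626.0, 245.0], [646.0, 201.0]]
(-0.1, -0.24) c/top wrist [[200.0, 80.0], [183.0, 81.0]] scene [[578.0, 257.0], [591.0, 214.0]]
(0, -0.24) c/top wrist [[200.0, 37.0], [181.0, 20.0]] scene [[550.0, 267.0], [558.0, 226.0]]
(0, 0) c/top wrist [[298.0, 35.0], [322.0, 15.0]] scene [[495.0, 223.0], [494.0, 175.0]]
(0, 0.24) c/top wrist [[389.0, 38.0], [448.0, 22.0]] scene [[444.0, 199.0], [435.0, 148.0]]
(0.29, 0.24) c/top wrist [[394.0, -89.0], [458.0, -161.0]] scene [[363.0, 245.0], [340.0, 201.0]]
```

View pics/p3.png

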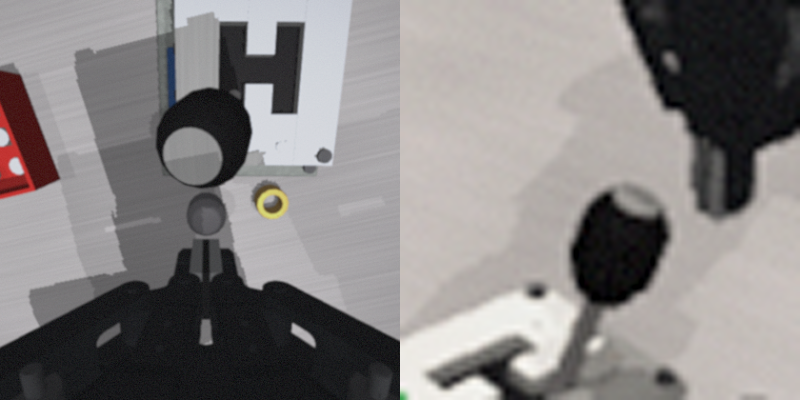

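Tips sit about 30 mm short of the TCP (scene tip row 213, prediction with +30 mm is 216). The knob is at stick ≈ -0.25 (cap at wrist (192,157)), and all loose parts are in place. Approach with the tips near the knob's mid-height.

Emit:
servo_tool(delta_pos=[[0.5,-0.1,0.5],[1.1,-0.25,0.5],[1.7,-0.4,0.5],[2.3,-0.55,0.5],[2.7,-0.65,0.5]], turn=[[0,0,0],[0,0,0],[0,0,0],[0,0,0],[0,0,0]], claw=[1,1,1,1,1])

```text
time: 4.67
ee_pos: [0.4498, 0.0343, 0.1498]
ee_rot: [-0.0, 0.993, -0.117, 0.0]
force: [-1.0, 1.6, 1.7]
gripper_width: 0.0001
```

Emit:
servo_tool(delta_pos=[[0.2,-0.05,0],[0.4,-0.1,0],[0.6,-0.14,0],[0.8,-0.19,0],[1.0,-0.23,0]], turn=[[0,0,0],[0,0,0],[0,0,0],[0,0,0],[0,0,0]], claw=[1,1,1,1,1])

```text
time: 5.08
ee_pos: [0.4589, 0.0323, 0.1497]
ee_rot: [-0.0, 0.993, -0.117, -0.0]
force: [-2.9, 1.1, 2.4]
gripper_width: -0.0001
```

Emit:
servo_tool(delta_pos=[[0.2,-0.05,0],[0.4,-0.1,0],[0.6,-0.14,0],[0.8,-0.19,0],[1.0,-0.23,0]], turn=[[0,0,0],[0,0,0],[0,0,0],[0,0,0],[0,0,0]], claw=[1,1,1,1,1])

```text
time: 5.5
ee_pos: [0.4691, 0.0299, 0.1497]
ee_rot: [0.0, 0.993, -0.117, 0.0]
force: [-2.5, 0.9, 2.5]
gripper_width: 0.0001
```

```bash
python3 -c "
from h import *
pair('p4')"
```

```text
t 5.5 tcp [0.4691 0.0299 0.1497] module xy [-0.0508  0.0366] F [-2.5  0.9  2.5]
tip+ 0 [205.0, 231.0] [636.0, 297.0]
tip+ 0.02 [205.0, 244.0] [637.0, 259.0]
tip+ 0.03 [204.0, 252.0] [637.0, 239.0]
(-0.28, -0.24) c/top wrist [[205.0, 241.0], [193.0, 274.0]] scene [[626.0, 245.0], [646.0, 201.0]]
(-0.1, -0.24) c/top wrist [[202.0, 192.0], [187.0, 211.0]] scene [[578.0, 257.0], [591.0, 214.0]]
(0, -0.24) c/top wrist [[201.0, 159.0], [186.0, 168.0]] scene [[550.0, 267.0], [558.0, 226.0]]
(0, 0) c/top wrist [[285.0, 160.0], [302.0, 170.0]] scene [[495.0, 223.0], [494.0, 175.0]]
(0, 0.24) c/top wrist [[363.0, 159.0], [408.0, 168.0]] scene [[444.0, 199.0], [435.0, 148.0]]
(0.29, 0.24) c/top wrist [[367.0, 55.0], [416.0, 24.0]] scene [[363.0, 245.0], [340.0, 201.0]]
```

View pics/p4.png

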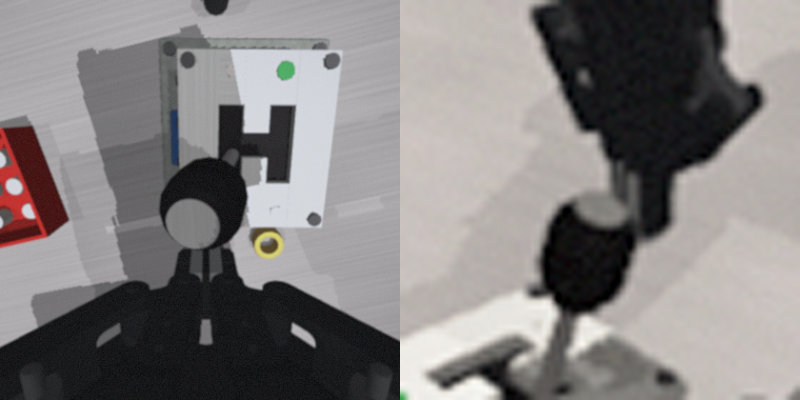

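The push works: the cap at wrist (192,223) and scene (602,208) both give stick ≈ -0.135, so the knob-to-TCP gap is about 29 mm. 20 mm more brings it to neutral.

Emit:
servo_tool(delta_pos=[[0.2,-0.05,0],[0.4,-0.1,0],[0.6,-0.14,0],[0.8,-0.19,0],[1.0,-0.23,0]], turn=[[0,0,0],[0,0,0],[0,0,0],[0,0,0],[0,0,0]], claw=[1,1,1,1,1])

```text
time: 6.02
ee_pos: [0.4791, 0.0276, 0.1497]
ee_rot: [0.0, 0.993, -0.117, 0.0]
force: [-1.7, 1.1, 2.3]
gripper_width: -0.0
```

Emit:
servo_tool(delta_pos=[[0.2,-0.05,0],[0.4,-0.1,0],[0.6,-0.14,0],[0.8,-0.19,0],[0.9,-0.21,0]], turn=[[0,0,0],[0,0,0],[0,0,0],[0,0,0],[0,0,0]], claw=[1,1,1,1,1])

```text
time: 6.43
ee_pos: [0.4882, 0.0255, 0.1497]
ee_rot: [-0.0, 0.993, -0.117, 0.0]
force: [-2.1, 0.8, 2.1]
gripper_width: -0.0001
```

```bash
python3 -c "
from h import *
pair('p5')"
```

```text
t 6.43 tcp [0.4882 0.0255 0.1497] module xy [-0.0312  0.0367] F [-2.1  0.8  2.1]
tip+ 0 [205.0, 231.0] [603.0, 311.0]
tip+ 0.02 [205.0, 244.0] [603.0, 273.0]
tip+ 0.03 [204.0, 252.0] [603.0, 254.0]
(-0.28, -0.24) c/top wrist [[205.0, 274.0], [193.0, 310.0]] scene [[626.0, 245.0], [646.0, 201.0]]
(-0.1, -0.24) c/top wrist [[202.0, 229.0], [188.0, 255.0]] scene [[578.0, 257.0], [591.0, 214.0]]
(0, -0.24) c/top wrist [[202.0, 199.0], [187.0, 215.0]] scene [[550.0, 267.0], [558.0, 226.0]]
(0, 0) c/top wrist [[282.0, 202.0], [297.0, 219.0]] scene [[495.0, 223.0], [494.0, 175.0]]
(0, 0.24) c/top wrist [[358.0, 199.0], [399.0, 215.0]] scene [[444.0, 199.0], [435.0, 148.0]]
(0.29, 0.24) c/top wrist [[361.0, 101.0], [407.0, 80.0]] scene [[363.0, 245.0], [340.0, 201.0]]
```

View pics/p5.png

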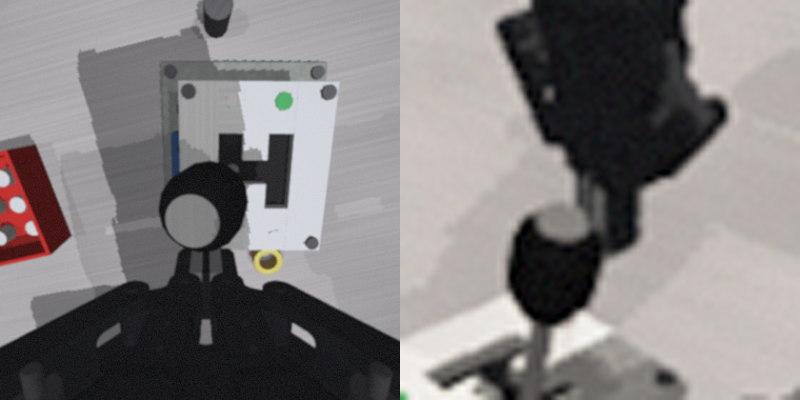

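Cap at wrist (192,221) and scene (565,222) gives stick ≈ -0.02, which is neutral. Nudge 2 mm more, then retreat, lift, turn a quarter turn and go to the knob's left side.

Emit:
servo_tool(delta_pos=[[0.1,-0.02,0],[0.2,-0.05,0],[0.2,-0.05,0],[-0.8,0.2,0],[-2.7,0.6,0]], turn=[[0,0,0],[0,0,0],[0,0,0],[0,0,0],[0,0,0]], claw=[1,1,1,1,1])

```text
time: 6.95
ee_pos: [0.4613, 0.0314, 0.1496]
ee_rot: [0.0, 0.993, -0.117, 0.001]
force: [-0.4, -0.1, -1.3]
gripper_width: -0.0001
```

Emit:
servo_tool(delta_pos=[[0,0,0],[0,0,2],[0,0,4.5],[0,0,7],[0,0,7]], turn=[[0,0,0.12],[0,0,0.24],[0,0,0.36],[0,0,0.48],[0,0,0.6]], claw=[1,1,1,1,1])

```text
time: 7.37
ee_pos: [0.4623, 0.0316, 0.2238]
ee_rot: [0.001, 0.983, 0.185, 0.003]
force: [-0.4, -0.7, 0.9]
gripper_width: -0.0005
```

Emit:
servo_tool(delta_pos=[[0,0.9,0],[0,1.8,0],[0,2.7,0],[0,3.6,0],[0,4.8,0]], turn=[[0,0,0.12],[0,0,0.24],[0,0,0.36],[0,0,0.48],[0,0,0.6]], claw=[1,1,1,1,1])

```text
time: 7.78
ee_pos: [0.4604, 0.0798, 0.2196]
ee_rot: [0.0, 0.884, 0.467, 0.0]
force: [-0.3, 0.3, -0.6]
gripper_width: 0.0004
```

Emit:
servo_tool(delta_pos=[[1.5,0,0],[3.0,0,0],[4.5,0,0],[6,0,0],[7.2,0,0]], turn=[[0,0,0.12],[0,0,0.24],[0,0,0.37],[0,0,0.37],[0,0,0.37]], claw=[1,1,1,1,1])

```text
time: 8.2
ee_pos: [0.5333, 0.0796, 0.2195]
ee_rot: [0.0, 0.785, 0.62, 0.0]
force: [-0.2, -1.0, 0.3]
gripper_width: -0.0
```

```bash
cat >> h.py <<'E'
def where():
    from plant import bot
    o=bot.observe();m=np.load("m.npy");p=o["ee_pos"];d=p[:2]-m[:2];c,s=np.cos(m[2]),np.sin(m[2]);q=o["ee_rot"]
    print("t",o["time"],"tcp",p.round(4),"module",np.round([c*d[0]+s*d[1],-s*d[0]+c*d[1]],4),"yaw",2*np.arctan2(q[2],q[1]),"F",o["force"].round(1),"j6",o["joints"][5].round(2))
E
python3 -c "
from h import *
where()"
```

```text
t 8.2 tcp [0.5333 0.0796 0.2195] module [0.0002 0.0998] yaw 1.336996117366219 F [-0.2 -1.   0.3] j6 0.3
```

Emit:
servo_tool(delta_pos=[[0,0,-2],[0,0,-4],[0,0,-6],[0,0,-7],[0,0,-7]], turn=[[0,0,0],[0,0,0],[0,0,0],[0,0,0],[0,0,0]], claw=[1,1,1,1,1])

```text
time: 8.62
ee_pos: [0.5314, 0.0795, 0.1478]
ee_rot: [-0.001, 0.785, 0.619, -0.001]
force: [0.4, -0.0, -0.4]
gripper_width: -0.0003
```

Emit:
servo_tool(delta_pos=[[-0.23,-0.97,0],[-0.4,-1.7,0],[-0.53,-2.2,0],[-0.6,-2.5,0],[-0.65,-2.7,0]], turn=[[0,0,0],[0,0,0],[0,0,0],[0,0,0],[0,0,0]], claw=[1,1,1,1,1])

```text
time: 9.03
ee_pos: [0.5265, 0.0519, 0.1504]
ee_rot: [0.0, 0.785, 0.619, 0.0]
force: [0.1, -0.6, 0.2]
gripper_width: 0.0003
```

Emit:
servo_tool(delta_pos=[[-0.05,-0.2,0],[-0.1,-0.4,0],[-0.15,-0.6,0],[-0.19,-0.8,0],[-0.23,-0.97,0]], turn=[[0,0,0],[0,0,0],[0,0,0],[0,0,0],[0,0,0]], claw=[1,1,1,1,1])

```text
time: 9.45
ee_pos: [0.5242, 0.0429, 0.1499]
ee_rot: [0.0, 0.785, 0.619, 0.0]
force: [0.5, 2.3, 2.4]
gripper_width: -0.0001
```

Emit:
servo_tool(delta_pos=[[-0.05,-0.2,0],[-0.1,-0.4,0],[-0.15,-0.6,0],[-0.19,-0.8,0],[-0.23,-0.97,0]], turn=[[0,0,0],[0,0,0],[0,0,0],[0,0,0],[0,0,0]], claw=[1,1,1,1,1])

```text
time: 9.87
ee_pos: [0.5217, 0.0329, 0.1497]
ee_rot: [-0.0, 0.785, 0.619, -0.0]
force: [0.6, 2.2, 2.4]
gripper_width: 0.0004
```

Emit:
servo_tool(delta_pos=[[-0.07,-0.3,0],[-0.14,-0.6,0],[-0.21,-0.9,0],[-0.28,-1.2,0],[-0.35,-1.46,0]], turn=[[0,0,0],[0,0,0],[0,0,0],[0,0,0],[0,0,0]], claw=[1,1,1,1,1])

```text
time: 10.28
ee_pos: [0.5181, 0.0182, 0.1497]
ee_rot: [-0.0, 0.785, 0.619, -0.0]
force: [1.8, 2.3, 2.1]
gripper_width: -0.0
```

Emit:
servo_tool(delta_pos=[[-0.07,-0.3,0],[-0.14,-0.6,0],[-0.21,-0.9,0],[-0.28,-1.2,0],[-0.35,-1.46,0]], turn=[[0,0,0],[0,0,0],[0,0,0],[0,0,0],[0,0,0]], claw=[1,1,1,1,1])

```text
time: 10.7
ee_pos: [0.5147, 0.0036, 0.1497]
ee_rot: [0.0, 0.785, 0.619, -0.0]
force: [0.5, 3.0, 2.3]
gripper_width: 0.0001
```

Emit:
servo_tool(delta_pos=[[-0.07,-0.3,0],[-0.14,-0.6,0],[-0.21,-0.9,0],[-0.28,-1.2,0],[-0.35,-1.46,0]], turn=[[0,0,0],[0,0,0],[0,0,0],[0,0,0],[0,0,0]], claw=[1,1,1,1,1])

```text
time: 11.12
ee_pos: [0.5112, -0.011, 0.1497]
ee_rot: [-0.0, 0.785, 0.619, -0.0]
force: [1.1, 2.2, 2.1]
gripper_width: -0.0002
```

Emit:
servo_tool(delta_pos=[[-0.05,-0.2,0],[-0.1,-0.4,0],[-0.15,-0.6,0],[-0.19,-0.8,0],[-0.28,-1.17,0]], turn=[[0,0,0],[0,0,0],[0,0,0],[0,0,0],[0,0,0]], claw=[1,1,1,1,1])

```text
time: 11.53
ee_pos: [0.5083, -0.0223, 0.1494]
ee_rot: [-0.0, 0.785, 0.619, -0.0]
force: [1.2, 1.2, -1.1]
gripper_width: 0.0004
```

```bash
python3 -c "
from h import *
where();pair('p6',(215,120,285,190))"
```

```text
t 11.5333 tcp [ 0.5083 -0.0223  0.1494] module [-0.0006 -0.0052] yaw 1.3360257663347959 F [ 1.2  1.2 -1.1] j6 0.1
t 11.53 tcp [ 0.5083 -0.0223  0.1494] module xy [-0.0006 -0.0052] F [ 1.2  1.2 -1.1]
tip+ 0 [207.0, 231.0] [606.0, 353.0]
tip+ 0.02 [207.0, 245.0] [605.0, 315.0]
tip+ 0.03 [207.0, 253.0] [604.0, 296.0]
(-0.28, -0.24) c/top wrist [[119.0, 176.0], [87.0, 174.0]] scene [[740.0, 302.0], [760.0, 258.0]]
(-0.1, -0.24) c/top wrist [[175.0, 175.0], [162.0, 173.0]] scene [[692.0, 314.0], [705.0, 271.0]]
(0, -0.24) c/top wrist [[208.0, 175.0], [209.0, 173.0]] scene [[664.0, 325.0], [672.0, 283.0]]
(0, 0) c/top wrist [[208.0, 253.0], [209.0, 279.0]] scene [[610.0, 280.0], [609.0, 232.0]]
(0, 0.24) c/top wrist [[208.0, 312.0], [208.0, 353.0]] scene [[558.0, 256.0], [549.0, 205.0]]
(0.29, 0.24) c/top wrist [[289.0, 302.0], [313.0, 338.0]] scene [[477.0, 303.0], [454.0, 259.0]]
```

View pics/p6.png

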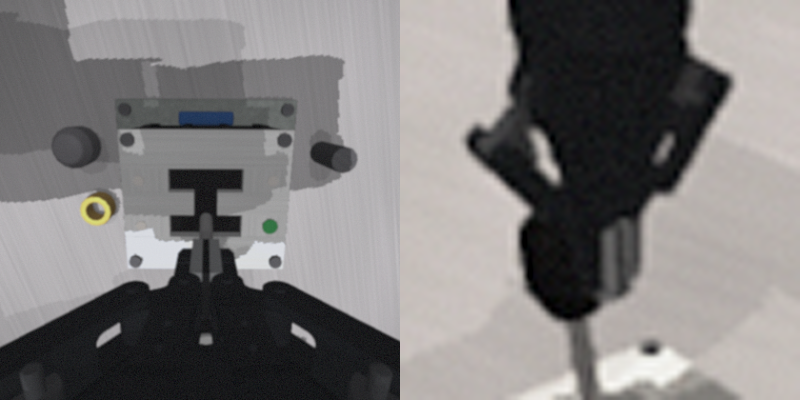

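The scene shows the knob centred near (562,261), so cross ≈ +0.22 and stick ≈ 0. The wrist view shows the rod at (205,222) in the right column on the neutral line. Nudge 3 mm, then move round behind the knob.

Emit:
servo_tool(delta_pos=[[-0.07,-0.3,0],[-0.07,-0.3,0],[0.2,0.8,0],[0.45,1.9,0],[0.75,3.1,0]], turn=[[0,0,0],[0,0,0],[0,0,0],[0,0,0],[0,0,0]], claw=[1,1,1,1,1])

```text
time: 12.05
ee_pos: [0.5162, 0.0098, 0.1498]
ee_rot: [0.0, 0.785, 0.619, 0.0]
force: [0.1, 0.3, -0.4]
gripper_width: 0.0
```

Emit:
servo_tool(delta_pos=[[0,0,0],[0,0,2],[0,0,4.5],[0,0,7],[0,0,7]], turn=[[0,0,0],[0,0,-0.12],[0,0,-0.24],[0,0,-0.36],[0,0,-0.48]], claw=[1,1,1,1,1])

```text
time: 12.47
ee_pos: [0.518, 0.0091, 0.2242]
ee_rot: [0.002, 0.911, 0.413, 0.003]
force: [0.6, 0.4, 0.6]
gripper_width: 0.0001
```

Emit:
servo_tool(delta_pos=[[-1.5,0,0],[-3,0,0],[-4.5,0,0],[-6,0,0],[-7.3,0,0]], turn=[[0,0,-0.12],[0,0,-0.24],[0,0,-0.36],[0,0,-0.48],[0,0,-0.6]], claw=[1,1,1,1,1])

```text
time: 12.88
ee_pos: [0.4421, 0.009, 0.2197]
ee_rot: [0.0, 0.992, 0.125, -0.0]
force: [-0.7, -0.7, 0.4]
gripper_width: 0.0001
```

Emit:
servo_tool(delta_pos=[[0,-1.2,0],[0,-2.4,0],[0,-3.6,0],[0,-5,0],[0,-5,0]], turn=[[0,0,-0.12],[0,0,-0.24],[0,0,-0.36],[0,0,-0.49],[0,0,-0.49]], claw=[1,1,1,1,1])

```text
time: 13.3
ee_pos: [0.4431, -0.0424, 0.2198]
ee_rot: [0.0, 0.993, -0.12, 0.0]
force: [-0.2, -0.2, 0.5]
gripper_width: 0.0002
```

```bash
python3 -c "
from h import *
where()
# numeric knob check from scene: black blob near the predicted knob
from plant import optics
import cv2
s=optics.grab_frame('scene')['color'];m=np.load('m.npy')
for sc in((0,.2),(0,.24),(0,.28),(.05,.24),(-.05,.24)): print(sc,proj(C['scene'],W(m,knob(*sc))).round(1))
cv2.imwrite('pics/s7.png',s[:,:,::-1])
g=s.max(2)[140:185,225:262];n,l,st,ce=cv2.connectedComponentsWithStats((g<45).astype(np.uint8));print(st[1:]+[225,140,0,0,0],ce[1:]+[225,140])
"
```

```text
t 13.3 tcp [ 0.4431 -0.0424  0.2198] module [-0.0593 -0.0398] yaw -0.24067465330812157 F [-0.2 -0.2  0.5] j6 1.61
(0, 0.2) [244.1 165.2]
(0, 0.24) [242.7 164.8]
(0, 0.28) [241.3 164.4]
(0.05, 0.24) [240.2 165.8]
(-0.05, 0.24) [245.2 163.9]
[[236 156  15  20 223]
 [258 180   1   2   2]] [[242.98654709 165.41255605]
 [258.         180.5       ]]
```

Black blob at (243.0,165.4), predicted (242.7,164.8) for stick 0, cross 0.24. Descend and push forward, lowering slightly as the knob dips.

Emit:
servo_tool(delta_pos=[[0,0,-2],[0,0,-4],[0,0,-6],[0,0.1,-7.2],[0,0.1,-7.3]], turn=[[0,0,0],[0,0,0],[0,0,0],[0,0,0],[0,0,0]], claw=[1,1,1,1,1])

```text
time: 13.77
ee_pos: [0.4417, -0.0392, 0.1447]
ee_rot: [-0.0, 0.993, -0.115, -0.002]
force: [-0.4, 0.1, -0.0]
gripper_width: -0.0005
```

Emit:
servo_tool(delta_pos=[[0.8,-0.2,0],[1.6,-0.38,0],[2.1,-0.5,0],[2.5,-0.6,0],[2.9,-0.7,0]], turn=[[0,0,0],[0,0,0],[0,0,0],[0,0,0],[0,0,0]], claw=[1,1,1,1,1])

```text
time: 14.18
ee_pos: [0.4727, -0.0475, 0.1472]
ee_rot: [0.0, 0.993, -0.117, 0.0]
force: [-3.0, 0.2, 2.0]
gripper_width: 0.0
```

Emit:
servo_tool(delta_pos=[[0.3,-0.07,0],[0.6,-0.14,-0.05],[0.9,-0.21,-0.1],[1.2,-0.28,-0.15],[1.5,-0.35,-0.2]], turn=[[0,0,0],[0,0,0],[0,0,0],[0,0,0],[0,0,0]], claw=[1,1,1,1,1])

```text
time: 14.6
ee_pos: [0.4872, -0.0509, 0.1447]
ee_rot: [0.0, 0.993, -0.117, -0.0]
force: [-2.9, 0.3, 1.7]
gripper_width: 0.0001
```

Emit:
servo_tool(delta_pos=[[0.3,-0.07,-0.1],[0.6,-0.14,-0.2],[0.9,-0.21,-0.3],[1.2,-0.28,-0.4],[1.5,-0.35,-0.5]], turn=[[0,0,0],[0,0,0],[0,0,0],[0,0,0],[0,0,0]], claw=[1,1,1,1,1])

```text
time: 15.02
ee_pos: [0.5023, -0.0544, 0.1396]
ee_rot: [-0.0, 0.993, -0.117, 0.0]
force: [-1.9, 0.6, 1.9]
gripper_width: -0.0002
```

```bash
python3 -c "
from h import *
where();pair('p7',(195,120,265,190))"
```

```text
t 15.0167 tcp [ 0.5023 -0.0544  0.1396] module [ 0.0011 -0.0378] yaw -0.23424981402802053 F [-1.9  0.6  1.9] j6 1.6
t 15.02 tcp [ 0.5023 -0.0544  0.1396] module xy [ 0.0011 -0.0378] F [-1.9  0.6  1.9]
tip+ 0 [205.0, 231.0] [674.0, 343.0]
tip+ 0.02 [205.0, 244.0] [673.0, 306.0]
tip+ 0.03 [204.0, 252.0] [672.0, 287.0]
(-0.28, -0.24) c/top wrist [[69.0, 335.0], [39.0, 380.0]] scene [[854.0, 302.0], [875.0, 258.0]]
(-0.1, -0.24) c/top wrist [[54.0, 297.0], [16.0, 333.0]] scene [[807.0, 314.0], [820.0, 271.0]]
(0, -0.24) c/top wrist [[48.0, 269.0], [6.0, 297.0]] scene [[778.0, 325.0], [786.0, 283.0]]
(0, 0) c/top wrist [[124.0, 274.0], [108.0, 306.0]] scene [[724.0, 280.0], [723.0, 232.0]]
(0, 0.24) c/top wrist [[205.0, 269.0], [219.0, 298.0]] scene [[673.0, 256.0], [663.0, 205.0]]
(0.29, 0.24) c/top wrist [[201.0, 173.0], [215.0, 167.0]] scene [[592.0, 303.0], [569.0, 259.0]]
```

View pics/p7.png

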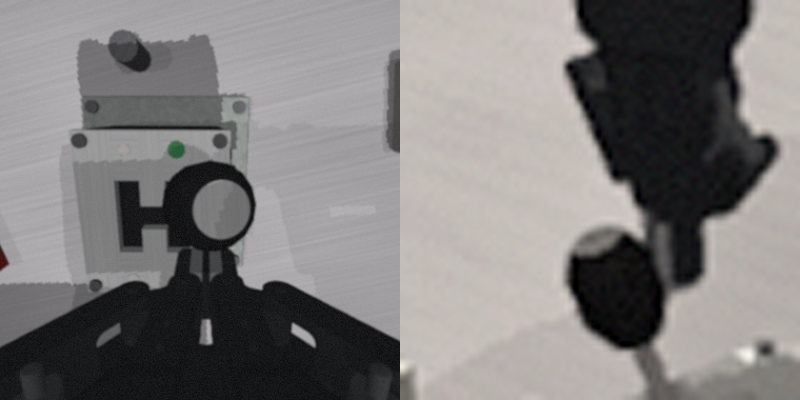

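Knob is in third's slot: cap at wrist (221,210) and scene (605,240) gives stick ≈ 0.19. Push on until the stop is felt. (10 views so far.)

Emit:
servo_tool(delta_pos=[[0.2,-0.05,-0.05],[0.4,-0.1,-0.1],[0.6,-0.14,-0.15],[0.8,-0.19,-0.2],[1.0,-0.24,-0.2]], turn=[[0,0,0],[0,0,0],[0,0,0],[0,0,0],[0,0,0]], claw=[1,1,1,1,1])

```text
time: 15.53
ee_pos: [0.5121, -0.0567, 0.1376]
ee_rot: [-0.0, 0.993, -0.117, -0.0]
force: [-1.1, 1.3, 0.0]
gripper_width: -0.0001
```

Emit:
servo_tool(delta_pos=[[0.1,-0.02,0],[0.2,-0.05,0],[0.3,-0.07,0],[0.3,-0.07,0],[0.3,-0.07,0]], turn=[[0,0,0],[0,0,0],[0,0,0],[0,0,0],[0,0,0]], claw=[1,1,1,1,1])

```text
time: 15.95
ee_pos: [0.5146, -0.0573, 0.1374]
ee_rot: [-0.0, 0.993, -0.117, -0.0]
force: [-2.1, 2.0, -1.9]
gripper_width: 0.0001
```

Emit:
servo_tool(delta_pos=[[0.1,-0.02,0],[0.2,-0.05,0],[0.2,-0.05,0]], turn=[[0,0,0],[0,0,0],[0,0,0]], claw=[1,1,1])

```text
time: 16.2
ee_pos: [0.5164, -0.0578, 0.1373]
ee_rot: [-0.0, 0.993, -0.117, -0.001]
force: [-5.1, 3.7, -3.3]
gripper_width: 0.0005
```

Emit:
servo_tool(delta_pos=[[0.1,-0.02,0],[0.1,-0.02,0]], turn=[[0,0,0],[0,0,0]], claw=[1,1])

```text
time: 16.37
ee_pos: [0.5172, -0.0579, 0.1372]
ee_rot: [-0.0, 0.993, -0.117, -0.001]
force: [-6.0, 3.0, -2.4]
gripper_width: -0.0
```

Emit:
servo_tool(delta_pos=[[0.1,-0.02,0],[0.1,-0.02,0]], turn=[[0,0,0],[0,0,0]], claw=[1,1])

```text
time: 16.53
ee_pos: [0.5179, -0.058, 0.1371]
ee_rot: [-0.0, 0.993, -0.117, -0.001]
force: [-6.5, 2.3, -3.1]
gripper_width: -0.0003
```

Emit:
servo_tool(delta_pos=[[0.05,-0.01,0],[0.1,-0.02,0],[0.1,-0.02,0]], turn=[[0,0,0],[0,0,0],[0,0,0]], claw=[1,1,1])

```text
time: 16.78
ee_pos: [0.5187, -0.0582, 0.137]
ee_rot: [-0.0, 0.993, -0.117, -0.002]
force: [-6.7, 3.6, -4.4]
gripper_width: -0.0003
```

Run:
```python
from h import *
where()
from plant import optics
import cv2
s=optics.grab_frame('scene')['color'];m=np.load('m.npy')
w=optics.grab_frame('wrist');from plant import bot;w['o']=bot.observe();f=wcam(w)
for st in(.22,.25,.27,.29): k=W(m,np.array([knob(st,.24),knob(st,.24,.184)]));print(st,proj(C['scene'],k).round(1).tolist(),proj(f,k).round(1).tolist())
im=np.hstack([cv2.resize(w["color"][100:300,200:400],(400,400),interpolation=2),cv2.resize(s[140:190,210:260],(400,400),interpolation=2)])
cv2.imwrite('pics/p8.png',im[:,:,::-1])
```

```text
t 16.7833 tcp [ 0.5187 -0.0582  0.137 ] module [ 0.0178 -0.0377] yaw -0.23410638995910352 F [-6.7  3.6 -4.4] j6 1.6
0.22 [[231.9, 170.5], [228.4, 162.5]] [[283.4, 245.4], [297.9, 256.3]]
0.25 [[230.4, 171.5], [226.7, 163.6]] [[282.8, 234.7], [297.1, 241.6]]
0.27 [[229.5, 172.2], [225.6, 164.4]] [[282.4, 227.6], [296.5, 231.7]]
0.29 [[228.5, 173.0], [224.5, 165.2]] [[281.9, 220.4], [295.9, 221.8]]
```

View pics/p8.png

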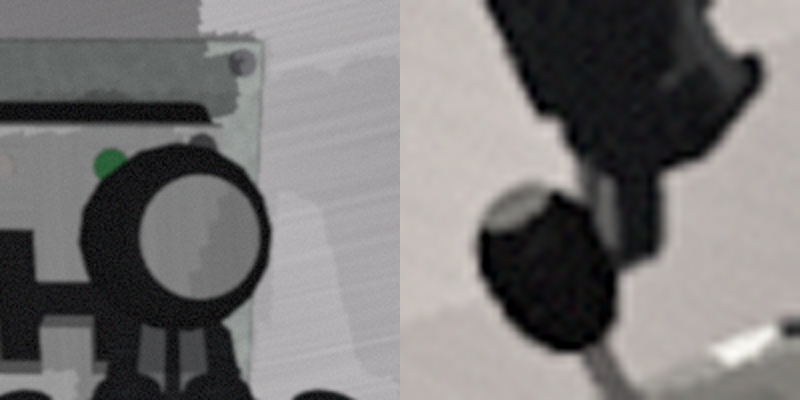

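Cap at wrist (300,218.5) and scene (224.8,165.6) gives stick ≈ 0.29, fully home, at about 8 N. Retreat straight back and recheck clear of contact.

Emit:
servo_tool(delta_pos=[[-0.3,0.07,0],[-1.2,0.28,0],[-2.4,0.56,0],[-3.9,0.93,0],[-3.9,0.93,0]], turn=[[0,0,0],[0,0,0],[0,0,0],[0,0,0],[0,0,0]], claw=[1,1,1,1,1])

```text
time: 17.3
ee_pos: [0.4795, -0.0489, 0.138]
ee_rot: [0.0, 0.993, -0.117, 0.0]
force: [-0.1, -1.1, 0.4]
gripper_width: -0.0001
```

Run:
```python
from h import *
where()
from plant import optics,bot
import cv2
m=np.load('m.npy');w=optics.grab_frame('wrist');w['o']=bot.observe();f=wcam(w)
s=optics.grab_frame('scene')['color'];cv2.imwrite('pics/s9.png',s[:,:,::-1])
for st in(.25,.27,.29): k=W(m,np.array([knob(st,.24),knob(st,.24,.184)]));print(st,proj(C['scene'],k).round(1).tolist(),proj(f,k).round(1).tolist())
p=proj(f,W(m,knob(.29,.24,.184))).round().astype(int);c=w['color'][p[1]-50:p[1]+50,p[0]-50:p[0]+50]
# cap = grey blob enclosed by black knob
hole=(c.max(2)>70).astype(np.uint8);n,l,st,ce=cv2.connectedComponentsWithStats(hole)
for i in range(1,n):
    if st[i,4]>100: print("wrist blob",st[i],ce[i]+p-50)
cv2.imwrite('pics/p9.png',cv2.resize(np.hstack([c,s[120:220,180:280]]),(800,400),interpolation=2)[:,:,::-1])
b=(s.max(2)[150:190,215:245]<45).astype(np.uint8);n,l,st,ce=cv2.connectedComponentsWithStats(b);print("scene black",st[1:],ce[1:]+[215,150])
d=(w['color'][:,:,1].astype(int)-w['color'][:,:,0]>40);print("dot",np.argwhere(d).mean(0)[::-1],proj(f,W(m,[.05,-.018,.108])))
```

```text
t 17.3 tcp [ 0.4795 -0.0489  0.138 ] module [-0.0224 -0.0377] yaw -0.2340080101014029 F [-0.1 -1.1  0.4] j6 1.61
0.25 [[230.4, 171.5], [226.7, 163.6]] [[282.3, 145.5], [297.8, 133.0]]
0.27 [[229.5, 172.2], [225.6, 164.4]] [[281.9, 137.8], [297.2, 122.2]]
0.29 [[228.5, 173.0], [224.5, 165.2]] [[281.3, 130.1], [296.5, 111.4]]
wrist blob [   0    0  100  100 6165] [305.31192214 100.34987835]
scene black [[ 28   0   2   4   6]
 [  5  14  17  19 221]] [[243.66666667 151.16666667]
 [229.04524887 173.71040724]]
dot [510.39583333  50.76041667] [253.51995633 119.68641777]
```

Run:
```python
from h import *
from plant import optics,bot
import cv2
m=np.load('m.npy');w=optics.grab_frame('wrist');w['o']=bot.observe();f=wcam(w);im=w['color']
b=(im.max(2)<60).astype(np.uint8);b[200:]=0
cs,h=cv2.findContours(b,cv2.RETR_CCOMP,cv2.CHAIN_APPROX_NONE)
for c,hh in zip(cs,h[0]):
    if cv2.contourArea(c)>400: print("hole" if hh[3]>=0 else "outer",cv2.contourArea(c),cv2.fitEllipse(c),cv2.boundingRect(c))
d=im.astype(int);g=(d[:,:,1]-d[:,:,0]>25)&(d[:,:,1]-d[:,:,2]>15);n,l,st,ce=cv2.connectedComponentsWithStats(g.astype(np.uint8))
for i in range(1,n):
    if st[i,4]>30: print("green",st[i,4],ce[i])
print("dot pred",proj(f,W(m,[.05,-.018,.108])))
for s in(.25,.27,.29,.31): print(s,proj(f,W(m,knob(s,.24,.184))),"lift5",proj(f,W(m,knob(s,.24,.189))))
```

```text
outer 6381.5 ((269.8076171875, 140.72421264648438), (92.24536895751953, 158.17929077148438), 54.393951416015625) (190, 76, 149, 124)
outer 1072.0 ((547.802978515625, 82.02667999267578), (28.685148239135742, 64.59928894042969), 3.370912551879883) (532, 48, 28, 64)
outer 508.0 ((211.27713012695312, 33.01485824584961), (26.622541427612305, 35.81663513183594), 157.4449005126953) (194, 12, 32, 39)
green 97 [537.11340206  34.2371134 ]
dot pred [253.52736867 121.56267541]
0.25 [297.69423351 136.31100217] lift5 [301.8020913  133.14460002]
0.27 [297.03632199 125.50789192] lift5 [301.09723962 121.51491891]
0.29 [296.3203697  114.75467471] lift5 [300.32674285 109.94180667]
0.31 [295.54817793 104.07850154] lift5 [299.49267545  98.45645556]
```

View pics/p9.png

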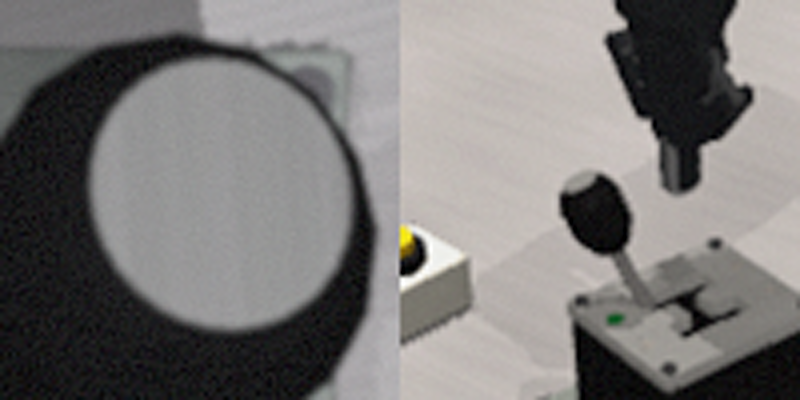

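The cap at wrist (302,109.3) gives stick ≈ 0.294 and the scene blob gives 0.287, with the green dot beside the rod: home in third, knob down, tool clear. Next is the button, located numerically from the wrist camera.

Emit:
servo_tool(delta_pos=[[-0.5,0,2],[-0.5,0,4],[-0.5,0,6],[-0.5,-1,8],[-0.5,-4,8]], turn=[[0,0,0],[0,0,0],[0,0,0],[0,0,0],[0,0,0]], claw=[1,1,1,1,1])

```text
time: 17.87
ee_pos: [0.4785, -0.0885, 0.2217]
ee_rot: [0.0, 0.993, -0.116, 0.003]
force: [1.5, 0.2, 0.2]
gripper_width: -0.0002
```

Emit:
servo_tool(delta_pos=[[0,-3.5,0],[0,-7,0],[0.5,-10.5,0],[1.5,-14,0],[2.7,-17,0]], turn=[[0,0,0],[0,0,0],[0,0,0],[0,0,0],[0,0,0]], claw=[1,1,1,1,1])

```text
time: 18.28
ee_pos: [0.5035, -0.2622, 0.218]
ee_rot: [0.0, 0.993, -0.117, 0.001]
force: [1.0, 1.2, 0.5]
gripper_width: -0.0001
```

Emit:
servo_tool(delta_pos=[[0.5,-1.3,-1],[1,-2.6,-2],[1,-2.6,-3],[1,-2.6,-4],[1,-2.6,-4]], turn=[[0,0,0],[0,0,0],[0,0,0],[0,0,0],[0,0,0]], claw=[1,1,1,1,1])

```text
time: 18.7
ee_pos: [0.5122, -0.2843, 0.1755]
ee_rot: [-0.001, 0.993, -0.117, -0.001]
force: [-0.0, 1.6, -0.6]
gripper_width: -0.0001
```

```bash
cat > btn.py <<'E'
from h import *
from plant import optics,bot
import cv2
o=bot.observe();w=optics.grab_frame('wrist');w['o']=o;f=wcam(w);d=w['color'].astype(int)
g=((np.minimum(d[:,:,0],d[:,:,1])-d[:,:,2])>70).astype(np.uint8);n,l,st,ce=cv2.connectedComponentsWithStats(g)
print("tcp",o["ee_pos"].round(4),"F",o["force"].round(1),o["time"])
for i in range(1,n):
    if st[i,4]>100:
        c=max(cv2.findContours((l==i).astype(np.uint8),0,1)[0],key=cv2.contourArea);c=cv2.convexHull(c)
        e=cv2.minEnclosingCircle(c);q=cv2.fitEllipse(c) if len(c)>4 else None
        r=least_squares(lambda x:proj(f,np.array([*x,.067]))-np.array(q[0]),[.53,-.287]);print(st[i],ce[i],q,"xy",r.x)
E
python3 btn.py
```

```text
tcp [ 0.5122 -0.2843  0.1755] F [-0.   1.6 -0.6] 18.7
[ 272  160   36   36 1001] [289.54545455 177.49050949] ((288.77056884765625, 177.64979553222656), (36.100765228271484, 36.72742462158203), 47.002201080322266) xy [ 0.53022704 -0.29192756]
```

Emit:
servo_tool(delta_pos=[[1,-0.3,-1],[1.9,-0.6,-3],[1.9,-0.6,-5.5],[1.9,-0.6,-8],[1.9,-0.6,-9.5]], turn=[[0,0,0],[0,0,0],[0,0,0],[0,0,0],[0,0,0]], claw=[1,1,1,1,1])

```text
time: 19.17
ee_pos: [0.5316, -0.2901, 0.0812]
ee_rot: [-0.0, 0.993, -0.116, -0.001]
force: [0.7, -0.4, -0.1]
gripper_width: 0.0
```

Emit:
servo_tool(delta_pos=[[0,0,-0.5],[0,0,-1.0],[0,0,-1.5],[0,0,-2],[0,0,-2.5]], turn=[[0,0,0],[0,0,0],[0,0,0],[0,0,0],[0,0,0]], claw=[1,1,1,1,1])

```text
time: 19.58
ee_pos: [0.5325, -0.2915, 0.0583]
ee_rot: [0.0, 0.993, -0.117, 0.001]
force: [-1.8, -0.4, 0.3]
gripper_width: 0.0005
```

```bash
python3 btn.py
```

```text
tcp [ 0.5325 -0.2915  0.0583] F [-1.8 -0.4  0.3] 19.5833
[301 245  15  17 189] [308.58730159 253.34920635] ((308.3548583984375, 254.33767700195312), (12.887619018554688, 20.59731674194336), 24.33078384399414) xy [ 0.52569462 -0.30379456]
```

Emit:
servo_tool(delta_pos=[[0,0,-0.4],[0,0,-0.8],[0,0,-1.2],[0,0,-1.6],[0,0,-1.8]], turn=[[0,0,0],[0,0,0],[0,0,0],[0,0,0],[0,0,0]], claw=[1,1,1,1,1])

```text
time: 20.05
ee_pos: [0.5318, -0.2911, 0.039]
ee_rot: [-0.0, 0.993, -0.117, -0.0]
force: [0.1, -0.4, 0.9]
gripper_width: -0.0
```

Emit:
servo_tool(delta_pos=[[0,0,-0.1],[0,0,-0.2],[0,0,-0.3],[0,0,-0.4],[0,0,-0.4]], turn=[[0,0,0],[0,0,0],[0,0,0],[0,0,0],[0,0,0]], claw=[1,1,1,1,1])

```text
time: 20.47
ee_pos: [0.5319, -0.2912, 0.0356]
ee_rot: [-0.0, 0.993, -0.117, -0.0]
force: [-0.3, -0.8, 0.1]
gripper_width: 0.0001
```

Emit:
servo_tool(delta_pos=[[0,0,-0.1],[0,0,-0.2],[0,0,-0.3],[0,0,-0.3]], turn=[[0,0,0],[0,0,0],[0,0,0],[0,0,0]], claw=[1,1,1,1])

```text
time: 20.8
ee_pos: [0.532, -0.2913, 0.0327]
ee_rot: [0.0, 0.993, -0.117, 0.0]
force: [-1.5, 0.4, 3.7]
gripper_width: -0.0
```

Emit:
servo_tool(delta_pos=[[0,0,-0.1],[0,0,-0.2],[0,0,-0.2],[0,0,-0.2]], turn=[[0,0,0],[0,0,0],[0,0,0],[0,0,0]], claw=[1,1,1,1])

```text
time: 21.13
ee_pos: [0.532, -0.2913, 0.0308]
ee_rot: [0.0, 0.993, -0.117, 0.0]
force: [-0.8, 0.6, 4.8]
gripper_width: 0.0001
```

Emit:
servo_tool(delta_pos=[[0,0,-0.1],[0,0,-0.2],[0,0,-0.2],[0,0,-0.2]], turn=[[0,0,0],[0,0,0],[0,0,0],[0,0,0]], claw=[1,1,1,1])

```text
time: 21.47
ee_pos: [0.5321, -0.2913, 0.0294]
ee_rot: [0.0, 0.993, -0.117, 0.0]
force: [-3.7, 2.2, 11.3]
gripper_width: 0.0002
```

The force follows the spring (3.7, 4.8 N) and then jumps to 11 N at the stop. A touch more to be certain, then release and clear.

Emit:
servo_tool(delta_pos=[[0,0,-0.05],[0,0,-0.05],[0,0,-0.05]], turn=[[0,0,0],[0,0,0],[0,0,0]], claw=[1,1,1])

```text
time: 21.72
ee_pos: [0.5321, -0.2914, 0.0293]
ee_rot: [0.0, 0.993, -0.117, 0.0]
force: [-5.1, 2.7, 15.9]
gripper_width: -0.0002
```

Emit:
servo_tool(delta_pos=[[0,0,0.5],[0,0,1.2],[0,0,3],[0,0,6],[0,0,9]], turn=[[0,0,0],[0,0,0],[0,0,0],[0,0,0],[0,0,0]], claw=[1,1,1,1,1])

```text
time: 22.13
ee_pos: [0.5313, -0.2908, 0.1184]
ee_rot: [-0.001, 0.993, -0.117, -0.001]
force: [1.4, -0.9, 0.5]
gripper_width: 0.0003
```

Emit:
servo_tool(delta_pos=[[0,0,3],[-1,-2,5],[-3.5,-4,6],[-6,-6,6],[-6,-6,6]], turn=[[0,0,0],[0,0,0],[0,0,0],[0,0,0],[0,0,0]], claw=[1,1,1,1,1])

```text
time: 22.55
ee_pos: [0.4689, -0.354, 0.1789]
ee_rot: [0.001, 0.993, -0.118, -0.0]
force: [-1.0, 0.9, 0.4]
gripper_width: 0.0001
```

```bash
python3 btn.py
python3 - <<'E'
from h import *
from plant import optics
import cv2
s=optics.grab_frame('scene')['color'];a=C['scene']['color']
b=(s.max(2)[150:190,215:245]<45).astype(np.uint8);n,l,st,ce=cv2.connectedComponentsWithStats(b);print("knob",st[1:,4],ce[1:]+[215,150])
y=lambda q:np.argwhere((np.minimum(q[170:195,165:195,0].astype(int),q[170:195,165:195,1])-q[170:195,165:195,2])>70)
for q in(a,s): v=y(q);print("btn",len(v),v.mean(0),v.min(0))
df=(np.abs(a.astype(int)-s).max(2)>60).astype(np.uint8)
# loose parts: changes around spare knob/bush/gauge/cup/bottle/driver (scene px)
for nm,(x,y0,r) in dict(spare=(297,208,8),gauge=(221,243,10),cup=(320,305,18),wash=(117,200,20),driver=(445,290,35)).items(): print(nm,df[y0-r:y0+r,x-r:x+r].sum())
E
```

```text
tcp [ 0.4689 -0.354   0.1789] F [-1.   0.9  0.4] 22.55
[185 131  36  28 600] [204.43333333 143.58666667] ((203.72422790527344, 144.81033325195312), (24.78911590576172, 36.8086051940918), 117.92547607421875) xy [ 0.53380034 -0.29437007]
knob [218] [[229.0412844  173.77981651]]
btn 81 [10.02469136 11.79012346] [6 7]
btn 74 [10.24324324 12.04054054] [7 7]
spare 6
gauge 0
cup 0
wash 0
driver 0
```

Emit:
servo_tool(delta_pos=[[0,0,0],[0,0,0],[0,0,0]], turn=[[0,0,0],[0,0,0],[0,0,0]], claw=[1,1,1])

```text
time: 22.9
ee_pos: [0.4725, -0.3506, 0.1779]
ee_rot: [-0.0, 0.993, -0.116, -0.0]
force: [0.1, 0.7, 0.7]
gripper_width: -0.0005
```

```bash
python3 -c "
from plant import ticket
print(ticket.sign_off())"
```

```text
the job is handed in; nothing more can be done
None
```

I shifted the lever from second through neutral and the right-hand column into third. I then pressed the yellow button down, released it, moved the arm clear and handed the job in at about 23 s.

- **Shifter:** the last camera checks put the lever at 0.287 rad (scene) and 0.294 rad (wrist), so it is fully home. It had not moved when I checked again after the button press. Pushing the lever took 2–4 N, and the force rose to about 8–9 N against third's end stop.
- **Knob lift:** nothing measured it directly. During the final push there was a 4–5 N upward force on the knob, but the scene picture matched an unlifted knob. The wrist picture was about 5 px off to the side, which could be sideways tilt or a slight lift.
- **Button:** the force followed the spring and then jumped to 11–16 N at the stop, so it went right down. Afterwards its top edge read 1 px lower than at the start (about 3 mm at this scale). I took it as fully up because of the spring, but the picture does not prove it.
- **Loose parts:** the gauge pin, cup, bottle and screwdriver showed no change in the scene picture. Six pixels changed around the spare knob, which I took as noise. I did not recheck the brass bush at the end.
- **Mishap:** the fingertips turned out to be about 30 mm shorter than the stated tool point. On the first approach they pressed the knob's top edge with a total of about 26 N and nudged the lever slightly. I backed off and corrected the height.

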